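# Flat a primed panel with a sanding block

### The job

Flat down the primed panel on the sanding board: draw the long sanding block out of the rack by the end that sticks out, stand it sole down on the bench clear of rack and board, let go and take it afresh by its handle. Then sand along the middle of the panel in one unbroken, straight stroke towards the stop, block in line with the panel, from the open end until the block's front reaches the stop end, with its foam sole squeezed about half-way (some 7 N) the whole way and never squeezed flat. Set the block sole down on the bench, clear of rack and board, and let go; the panel stays lying in its place on the board, and the short block and the other things stay where they are.

Things in the scene. Friction and masses are not known exactly. Their poses are not given: they have to be found in the camera images.
- rack: Fixed plywood rack, 115 deep (x) x 155 wide (y) x 84 high; origin at the centre of its underside. Its open front faces its own -x, at x = -57.5 mm. Two bays side by side, 64 wide and 66 high inside, centred at y = +36.5 and -36.5 mm, floor 9 mm above the bench. Which bay holds the long block varies.
- block_mid (a point): Centre of the long grey sanding block, 150 (x) x 48 (y) x 60 high, 0.25 kg; 30 mm above the sole. Bottom up: 12 mm foam faced with abrasive, body 48 wide x 18 high, and on top, centred, a handle 46 long (x) x 26 wide (y) x 30 high. It stands in a bay, its -x end 56 to 67 mm out of the front, x along the rack's within 2 degrees, 6 mm free above the handle.
- block_tail (a point): Point in the long block 22 mm from its -x end, the one that sticks out of the rack; on its middle line, 21 mm above the sole, half-way up the body, which is gripped here across y (48 mm wide) to draw the block out towards the rack's -x. Axes as block_mid.
- block_grip (a point): Point in the middle of the long block's handle, 51 mm above the sole, 9 mm below the handle's top: the handle is gripped here across y (26 mm wide). The body's top is 21 mm lower. Axes as block_mid.
- pad (a joint): How far the long block's foam sole is squeezed, in m: 0 = free, 0.009 = flat. It springs back with 1.5 N per mm and gives about 1.5 mm under the block's own weight; the sole rises straight up into the body.
- board: Fixed plywood sanding board, 304 x 134 mm, 12 thick; origin on its underside below the middle of the panel's place. Its x axis points along the stroke, away from the robot: the stop, a strip 4 mm high across the board, has its inner face at x = +142 mm; the -x end is open. Side strips 3.5 mm high have inner faces at y = +-53.5 mm.
- panel: Loose flat panel, grey primer, 270 (x) x 100 (y) x 6 mm, 0.3 kg, lying on the board between the side strips, 2 to 9 mm from the stop; sanding may drag it up to the stop. Origin at the centre of its underside, axes as the board's. Its top is 18 mm above the bench, higher than stop and strips. With the whole block on the panel, the block's centre runs from x = -60 to +60 mm.
- short_block_mid (a point): Centre of a short sanding block of the same make (90 x 48 x 60 mm), almost wholly inside the other bay. Not to be moved.
- tape_black: Loose roll of tape, 66 mm across and 19 high, lying on top of the rack. Bystander.
- tin: Open quarter-litre tin, 71 mm across, 66 high, on the bench left of the rack. Bystander.
- scraper: Paint scraper, 160 x 60 x 15 mm, on the bench at the left. Bystander.
There are look-alikes about, which are no part of the job. There is more than one size of the rack; the job needs the larger.

How it is judged:
By the outcome, as a careful person would: the job done as asked, in the order asked, and still so for the second after the job is handed in, with the robot touching nothing.
It also fails if it takes over 67 s, if anything falls off the work surface, if the arm or the gripper's body presses on something with over 40 N, if the wrist force passes 120 N, or if a joint passes its speed limit or range.

### The arm

A 6-joint arm with a two-finger parallel gripper is mounted at the origin on a cart in front of the work surface, level with it; the furniture and walls round the work are solid. World frame = base frame: x ahead of the robot, y to its left, z up, the work surface at z = 0. Lengths are in m, angles in degrees, forces in N, time in s.
With the tool pointing down it reaches from about 0.3 to 0.75 m from the base axis. Payload 8.5 kg.
Tool frame: the origin (TCP) lies at the very end of the fingers, on their centre line; the grasp point (between the pads) lies 19 mm behind it (env.grasp_offset is the distance from the TCP to the grasp point, in m); y points along the fingers, z is the direction in which the jaws open and shut, and the axes are right-handed (so a half turn about y gives the same grasp; the last joint's range is limited). The gripper opens to 85 mm and grips with 20 to 120 N. Pads are 22 mm wide; open, the fingers measure 114 mm over their backs; the gripper's body (76 mm by 85 mm) begins 54 mm behind the grasp point. The pads swing forward as they close: fully open they stand 13 mm farther back than shut.
Start: joints at [-85.388, 21.807, 74.336, -0, 83.858, -12.336], TCP at [0.16, -0.526, 0.231] pointing down, gripper open.
Joint ranges: [-178.18, 178.18], [-50.72, 133.34], [12.68, 142.11], [-81.47, 261.47], [9.98, 163.14], [-165.26, 165.26]. Speed limits (degrees/s): [136.94, 136.94, 180, 180, 180, 180].

### API

Orientations are given as a 3x3 rotation matrix whose columns are the frame's x, y, z axes.
In Python, from rig import env gives the robot as it stands. The module is installed in compiled form; this text tells all that it offers.
- The arm moves only by the shell command python3 -m pendant 'ROWS' [FORCE]. ROWS is JSON, a list of rows, each a list of 3 entries, a list of its own where there are three numbers: the shift along the world's x, y, z as a fraction of full scale, then the turn about the world's z as a fraction of full scale, then the opening, from 0 (shut) to 1 (fully open). A call has 1 to 12 rows; each row shifts and turns the commanded pose from where the row before left it; what a row does not reach is not made up. Full scale, the value 1, is 30 mm for a shift and 5 degrees for a turn. A row lasts 1/12 s, in which the tool goes at most 41.7 mm and 7.16 degrees, less where a joint would pass 70% of its speed; a pose out of reach is approached as far as the arm can. A call with a number of a shift or a turn outside -1 to 1 is refused whole. A call with a gripper value outside its range is refused whole. The fingers move at their own pace and stop on an object; FORCE is the grip in N (left out, the last holds). Time passes only in rows, so rows that do not move let the fingers close. It gives the time, the measured TCP pose, the force and the opening at its end, in the units of the state.
- env.observe(): the state, without advancing time (a new reading comes with each control period).
- env.get_image(name): name is "scene" or "top"; returns (picture, depth): 480x640x3 uint8, red, green, blue; 480x640 float32, m along the optical axis (not along the pixel's ray), 0 where there is no reading.
- env.camera_model(name): a dict with "camera_matrix" (3x3 intrinsics, pixels), "R" (3x3) and "t" (3): a world point X has camera coordinates R X + t. Camera axes: x right, y down, z forward; pixel columns grow to the right and rows downward; lengths in m; the calibration is good to about 2 mm. A picture is of the moment at which its call begins. camera_model takes no time and is no camera call.
- env.close_job(): hands the job in, once; it reports no verdict.
The state is a dict: "time_s": time; "q": joint angles; "qvel": joint speeds; "joint_efforts": joint torques, N m; "position": TCP position; "tool_rot": TCP orientation; "ft_force": force on the tool from outside, world axes, zero at the start; "wrist_torque": the same for the moment, N m; "grip_width": finger opening in m.
Only numpy, scipy, OpenCV 4.12 (cv2) and the standard library are available. Lean on these libraries where they do the work, as an engineer would, in place of code of your own. Each camera call takes 0.05 s, during which the arm holds its last target.

## Working session

There is one attempt and no reset: what is moved stays moved. The work goes in short steps, Python scripts to look and compute and a shell command to move; the robot and the scene stay as the last step left them, time stands still between calls to the robot, and variables do not carry over. Pictures are saved under pics/ and viewed, and the job is handed in when it is done.

```bash
mkdir -p pics; ls; python3 - <<'E'
from rig import env
import cv2,numpy as np
s=env.observe()
for k in('time_s','position','tool_rot','ft_force','grip_width'):print(k,np.round(s[k],3))
print(env.grasp_offset)
for n in('scene','top'):
    im,d=env.get_image(n);cv2.imwrite(f'pics/{n}0.png',im[:,:,::-1]);np.save(f'pics/{n}0d.npy',d)
    c=env.camera_model(n);print(n,c['camera_matrix'],c['R'],c['t'])
E
```

```text
pics
time_s 0.0
position [ 0.16  -0.526  0.231]
tool_rot [[-0.957 -0.     0.292]
 [-0.292  0.001 -0.957]
 [-0.    -1.    -0.001]]
ft_force [-0.257  0.218 -0.78 ]
grip_width 0.085
0.0187
scene [[514.56583657   0.         308.92260382]
 [  0.         514.56583657 235.99533483]
 [  0.           0.           1.        ]] [[-0.47707627 -0.87879513  0.01083264]
 [-0.53593086  0.28113065 -0.79608019]
 [ 0.69654601 -0.38559652 -0.60509419]] [0.46720196 0.30108638 0.91794945]
top [[497.07548621   0.         323.41475223]
 [  0.         497.07548621 242.47894485]
 [  0.           0.           1.        ]] [[-0.05141182 -0.99865502  0.0067058 ]
 [-0.97165155  0.04846787 -0.23139603]
 [ 0.23075979 -0.0184122  -0.97283653]] [0.25034116 0.56917441 0.9891521 ]
```

View pics/scene0.png

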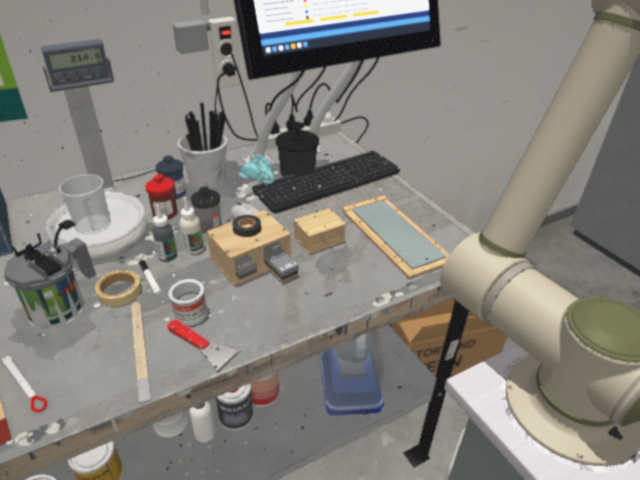

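View pics/top0.png

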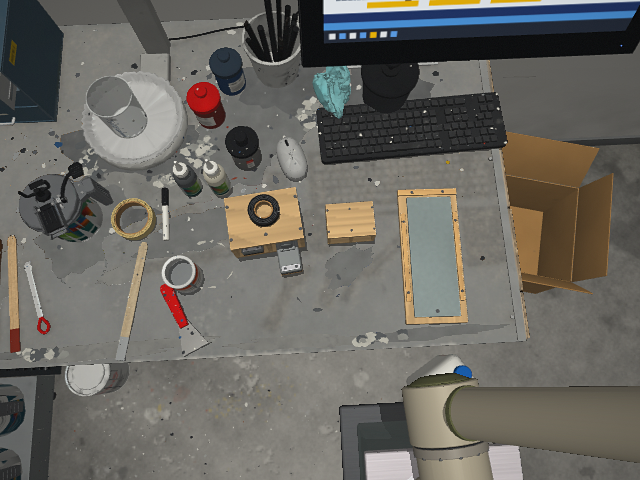

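The top view shows two rack candidates: the large one at (265,220), with black tape on it and a grey block sticking out at (290,260), and a small one at (350,222). The large rack fits, because of the tape, the two bays and the size. The board with the panel is at (433,256). I'll enlarge to confirm.

```bash
cat > h.py <<'E'
import numpy as np,cv2
from rig import env
def ray(n,u,v,z):
    c=env.camera_model(n);K=c['camera_matrix'];R=c['R'];t=c['t']
    d=R.T@np.linalg.inv(K)@np.array([u,v,1.]);o=-R.T@t
    return o+d*(z-o[2])/d[2]
def proj(n,X):
    c=env.camera_model(n);p=c['camera_matrix']@(c['R']@np.array(X,float)+c['t']);return p[:2]/p[2]
def cloud(n,d):
    c=env.camera_model(n);K=c['camera_matrix'];v,u=np.mgrid[0:480,0:640]
    P=np.stack([(u-K[0,2])/K[0,0]*d,(v-K[1,2])/K[1,1]*d,d],-1)
    return (P-c['t'])@c['R']
def st():
    s=env.observe();print('t',round(float(s['time_s']),2),'p',np.round(s['position'],4),'f',np.round(s['ft_force'],1),'w',round(float(s['grip_width']),4),'yaw z',round(float(np.degrees(np.arctan2(s['tool_rot'][1][2],s['tool_rot'][0][2]))),2),'q',np.round(s['q'],1))
E
python3 - <<'E'
import cv2
a=cv2.imread('pics/top0.png')[180:285,215:385];b=cv2.imread('pics/scene0.png')[200:300,195:355]
a=cv2.resize(a,None,fx=4.7,fy=4.7,interpolation=2);b=cv2.resize(b,None,fx=5,fy=5,interpolation=2)
cv2.imwrite('pics/c1.png',a);cv2.imwrite('pics/c2.png',b)
c=cv2.imread('pics/top0.png')[180:335,385:485];cv2.imwrite('pics/c3.png',cv2.resize(c,None,fx=3.8,fy=3.8,interpolation=2))
E
```

```text
(no output)
```

View pics/c1.png

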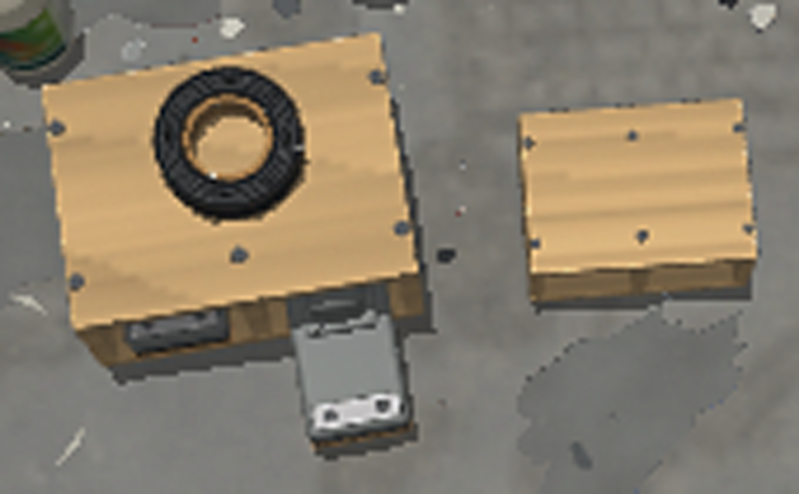

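View pics/c2.png

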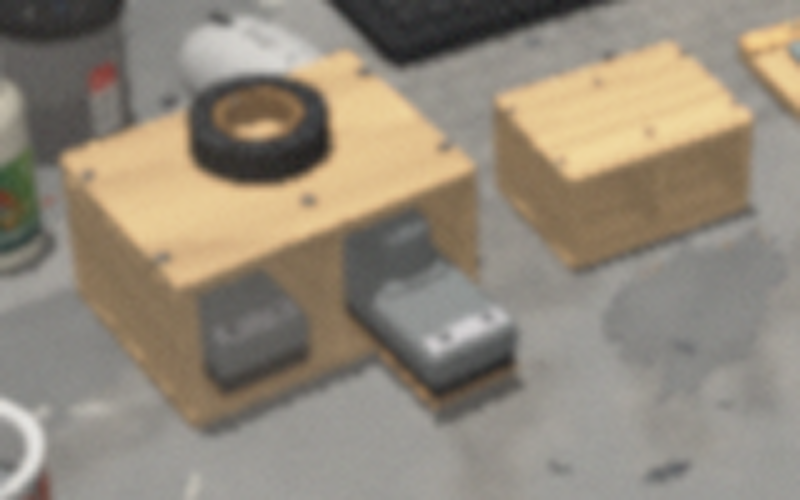

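View pics/c3.png

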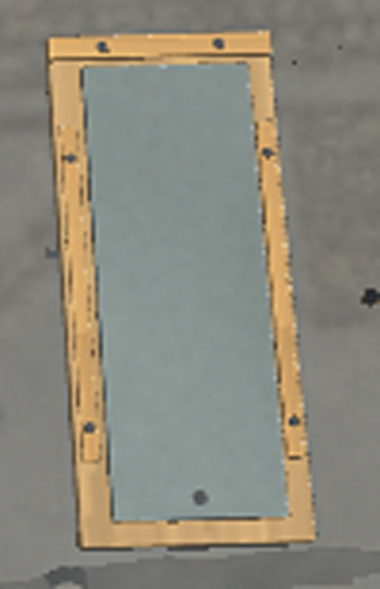

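The crops confirm it. The large rack has two open bays, and the long block (light end plate) sticks out of the right-hand one, at crop px (355,375) = top (290,260). The short block is in the left bay. The smaller rack is a look-alike. Now I'll measure.

```bash
python3 - <<'E'
from h import *
im=cv2.imread('pics/top0.png');d=np.load('pics/top0d.npy');hsv=cv2.cvtColor(im,cv2.COLOR_BGR2HSV)
C=cloud('top',d)
def box(roi,m):
    M=np.zeros(m.shape,bool);M[roi[1]:roi[3],roi[0]:roi[2]]=1
    return M&m
def rect(name,M,z):
    M=cv2.morphologyEx(M.astype(np.uint8),cv2.MORPH_CLOSE,np.ones((3,3)))
    cs,_=cv2.findContours(M,cv2.RETR_EXTERNAL,cv2.CHAIN_APPROX_NONE);c=max(cs,key=cv2.contourArea)
    P=np.array([ray('top',*p[0],z)[:2] for p in c])*1000
    r=cv2.minAreaRect(P.astype(np.float32));b=cv2.boxPoints(r)
    z3=C[M>0][:,2];print(name,'centre',np.round(r[0],1),'size',np.round(r[1],1),'ang',round(r[2],2),'z med',np.round(np.median(z3[z3>-.1]),4));print(np.round(b,1).tolist())
wood=(hsv[...,1]>70)&(hsv[...,0]>8)&(hsv[...,0]<30)
rect('rack',box((215,180,310,262),(abs(C[...,2]-.084)<.007)),.084)
rect('racktop wood',box((215,180,310,262),wood&(C[...,2]>.075)),.084)
rect('panel',box((395,185,475,330),(hsv[...,1]<60)&(abs(C[...,2]-.018)<.006)&(hsv[...,0]>70)),.018)
rect('board',box((390,180,475,330),(C[...,2]>.007)&(wood|(abs(C[...,2]-.018)<.008))),.014)
blk=box((274,246,306,280),(abs(C[...,2]-.0375)<.006)&~wood)
rect('block top',blk,.0375)
E
```

```text
rack centre [636.1 345.6] size [117.1 155. ] ang 6.74 z med 0.0857
[[568.7999877929688, 415.70001220703125], [587.0, 261.70001220703125], [703.2999877929688, 275.5], [685.0999755859375, 429.3999938964844]]
racktop wood centre [635.8 345.5] size [117.6 155. ] ang 6.74 z med 0.0858
[[568.2000122070312, 415.6000061035156], [586.4000244140625, 261.70001220703125], [703.2999877929688, 275.5], [685.0999755859375, 429.3999938964844]]
panel centre [552.4 -23.5] size [108.2 268.7] ang 88.48 z med 0.0198
[[416.70001220703125, -74.0], [685.2999877929688, -81.0999984741211], [688.2000122070312, 27.0], [419.6000061035156, 34.099998474121094]]
board centre [555.9 -17.9] size [136.1 305.5] ang 88.73 z med 0.0188
[[401.6000061035156, -82.5], [707.0999755859375, -89.30000305175781], [710.0999755859375, 46.79999923706055], [404.6000061035156, 53.599998474121094]]
block top centre [557.2 297.3] size [61.9 47.8] ang 6.94 z med 0.0394
[[523.5999755859375, 317.29998779296875], [529.4000244140625, 269.79998779296875], [590.7999877929688, 277.29998779296875], [585.0999755859375, 324.79998779296875]]
```

```bash
python3 - <<'E'
from h import *
im=cv2.imread('pics/top0.png');hsv=cv2.cvtColor(im,cv2.COLOR_BGR2HSV)
print('bench edge',ray('top',290,350,0),ray('top',500,340,0)); print('small rack front',ray('top',327,240,0),ray('top',375,238,0))
print(hsv[256,430],hsv[256,465],hsv[300,385])
m=((hsv[...,0]>75)&(hsv[...,0]<110)&(hsv[...,1]>15)).astype(np.uint8)
M=np.zeros_like(m);M[185:330,395:475]=m[185:330,395:475]
M=cv2.morphologyEx(M,cv2.MORPH_OPEN,np.ones((3,3)))
cs,_=cv2.findContours(M,0,cv2.CHAIN_APPROX_NONE);c=max(cs,key=cv2.contourArea)
P=np.array([ray('top',*p[0],.018)[:2] for p in c])*1000
# edges: fit left/right lines
r=cv2.minAreaRect(P.astype(np.float32));print(r,np.round(cv2.boxPoints(r),1).tolist())
for s,nm in((1,'left'),(-1,'right')):
    Q=[]
    for x in range(430,675,5):
        k=abs(P[:,0]-x)<2.5
        if k.any():Q.append((x,(P[k,1]*s).max()*s))
    Q=np.array(Q);p=np.polyfit(Q[:,0],Q[:,1],1);print(nm,'slope deg',np.degrees(np.arctan(p[0])),'y at 550',np.polyval(p,550))
# scene view check
im=cv2.imread('pics/scene0.png');hsv=cv2.cvtColor(im,cv2.COLOR_BGR2HSV)
print(hsv[235,400])
m=((hsv[...,0]>75)&(hsv[...,0]<110)&(hsv[...,1]>15)).astype(np.uint8)
M=np.zeros_like(m);M[190:280,340:455]=m[190:280,340:455];M=cv2.morphologyEx(M,cv2.MORPH_OPEN,np.ones((3,3)))
cs,_=cv2.findContours(M,0,cv2.CHAIN_APPROX_NONE);c=max(cs,key=cv2.contourArea)
P=np.array([ray('scene',*p[0],.018)[:2] for p in c])*1000
r=cv2.minAreaRect(P.astype(np.float32));print('scene',r)
# block top end from scene
E
```

```text
bench edge [0.36331392 0.30382442 0.        ] [ 0.36116691 -0.15041529  0.        ]
small rack front [0.60210351 0.21156199 0.        ] [0.60134578 0.10270671 0.        ]
[ 82  19 147] [ 26  16 130] [ 30  10 131]
((552.56689453125, -19.176769256591797), (99.06668853759766, 268.7023620605469), 88.60952758789062) [[417.1000061035156, -65.4000015258789], [685.7000122070312, -72.0], [688.0999755859375, 27.100000381469727], [419.5, 33.599998474121094]]
left slope deg -1.4371859425005853 y at 550 29.610770199660557
right slope deg -1.4199896896780748 y at 550 -67.7240880418622
[ 83  19 176]
scene ((497.07733154296875, -14.735671997070312), (91.5399398803711, 157.4142608642578), 87.9954605102539)
```

```bash
python3 -m pendant '[[[0.7,1,0],-0.17,1],[[0.7,1,0],-0.17,1],[[0.7,1,0],-0.17,1],[[0.7,1,0],-0.17,1],[[0.7,1,0],-0.17,1],[[0.7,1,0],-0.17,1],[[0.7,1,0],-0.17,1],[[0.7,1,0],-0.17,1],[[0.7,1,0],-0.17,1],[[0.7,1,0],-0.17,1],[[0.7,1,0],-0.17,1],[[0.7,1,0],-0.17,1]]' 60; python3 -c "
from h import *;st()"
```

```text
time_s: 1.1
position: [0.4129, -0.1643, 0.2312]
tool_rot: [[-0.993, -0.0, 0.117], [-0.117, 0.0, -0.993], [0.0, -1.0, -0.0]]
ft_force: [-0.4, -0.5, 0.6]
grip_width: 0.0852
t 1.1 p [ 0.4129 -0.1643  0.2312] f [-0.4 -0.5  0.6] w 0.0852 yaw z -83.3 q [-37.   11.2  89.9  -0.   79.   46.3]
```

```bash
python3 -m pendant '[[[0.3,1,0],0,1],[[0.3,1,0],0,1],[[0.3,1,0],0,1],[[0.3,1,0],0,1],[[0.3,1,0],0,1],[[0.3,1,0],0,1],[[0.3,1,0],0,1],[[0.3,1,0],0,1],[[0.3,1,0],0,1],[[0.3,1,0],0,1],[[0.3,1,0],0,1],[[0.3,1,0],0,1]]' && python3 -m pendant '[[[0.15,0.9,-0.3],0,1],[[0.15,0.9,-0.5],0,1],[[0.15,0.9,-0.8],0,1],[[0.15,0.62,-0.8],0,1],[[0,0,-0.8],0,1],[[0,0,0],0,1],[[0,0,0],0,1]]'; python3 -c "
from h import *;st()
for n in('scene','top'):
    im,d=env.get_image(n);cv2.imwrite(f'pics/{n}1.png',im[:,:,::-1])
    a=im[200:300,195:355] if n=='scene' else im[180:285,215:385]
    cv2.imwrite(f'pics/{n}1c.png',cv2.resize(a,None,fx=4.5,fy=4.5)[:,:,::-1])
"
```

```text
time_s: 2.1
position: [0.5203, 0.1956, 0.231]
tool_rot: [[-0.993, -0.001, 0.118], [-0.118, -0.0, -0.993], [0.001, -1.0, 0.0]]
ft_force: [0.2, -0.3, -0.3]
grip_width: 0.0853
time_s: 2.68
position: [0.5378, 0.2933, 0.1346]
tool_rot: [[-0.993, -0.003, 0.118], [-0.118, -0.001, -0.993], [0.003, -1.0, 0.001]]
ft_force: [0.2, -1.2, 0.7]
grip_width: 0.0853
t 2.68 p [0.5378 0.2933 0.1346] f [ 0.2 -1.2  0.7] w 0.0853 yaw z -83.24 q [ 17.6  32.6  72.3  -0.   75.2 100.8]
```

View pics/scene1c.png

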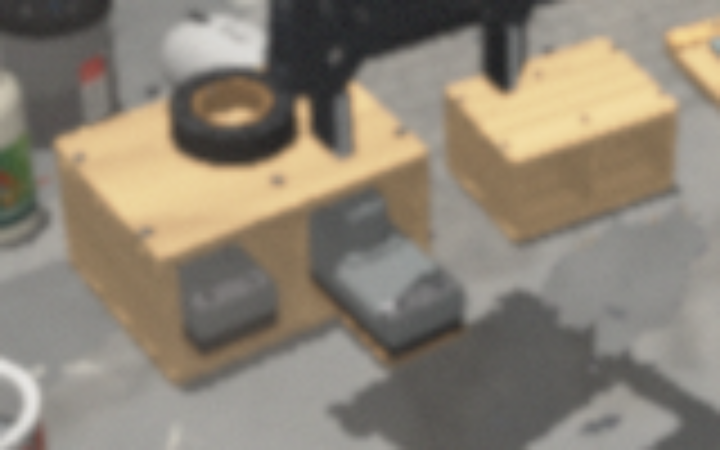

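```bash
python3 -m pendant '[[[0.04,0.06,-0.8],0,1],[[0,0,-0.8],0,1],[[0,0,-0.8],0,1],[[0,0,-0.6],0,1],[[0,0,-0.5],0,1],[[0,0,-0.3],0,1],[[0,0,-0.2],0,1],[[0,0,0],0,1],[[0,0,0],0,1]]' ; python3 -c "
from h import *;st()
for n in('scene','top'):
    im,d=env.get_image(n);cv2.imwrite(f'pics/{n}2.png',im[:,:,::-1])
    a=im[200:300,195:355] if n=='scene' else im[180:285,215:385]
    cv2.imwrite(f'pics/{n}2c.png',cv2.resize(a,None,fx=4.5,fy=4.5)[:,:,::-1])
"
```

```text
time_s: 3.53
position: [0.5402, 0.2953, 0.0164]
tool_rot: [[-0.993, 0.002, 0.117], [-0.117, 0.001, -0.993], [-0.002, -1.0, -0.0]]
ft_force: [0.8, 0.7, 0.2]
grip_width: 0.0853
t 3.53 p [0.5402 0.2953 0.0164] f [0.8 0.7 0.2] w 0.0853 yaw z -83.27 q [ 17.7  40.7  79.   -0.   60.2 100.9]
```

View pics/scene2c.png

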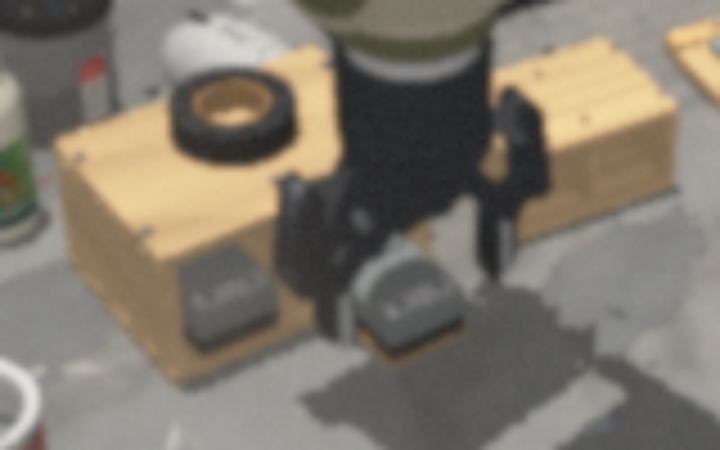

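```bash
python3 -m pendant '[[[-0.04,0,-0.14],0,1],[[0,0,0],0,0.3],[[0,0,0],0,0.2],[[0,0,0],0,0.2],[[0,0,0],0,0.2],[[0,0,0],0,0.2],[[0,0,0],0,0.2],[[0,0,0],0,0.2]]' 60; python3 -c "
from h import *;st()
"
```

```text
time_s: 4.3
position: [0.5384, 0.2954, 0.0112]
tool_rot: [[-0.993, 0.0, 0.118], [-0.118, 0.0, -0.993], [-0.0, -1.0, -0.0]]
ft_force: [-0.8, 0.8, 1.3]
grip_width: 0.0471
t 4.3 p [0.5384 0.2954 0.0112] f [-0.8  0.8  1.3] w 0.0471 yaw z -83.25 q [ 17.7  41.   79.4   0.   59.5 101. ]
```

```bash
python3 -m pendant '[[[0,0,0.04],0,0.2],[[-0.1,-0.012,0],0,0.2],[[-0.2,-0.023,0],0,0.2],[[-0.3,-0.035,0],0,0.2],[[-0.3,-0.035,0],0,0.2],[[-0.3,-0.035,0],0,0.2]]'; python3 -c "
from h import *;st()
for n in('scene',):
    im,d=env.get_image(n);cv2.imwrite(f'pics/{n}3.png',im[:,:,::-1])
    a=im[200:300,195:355] if n=='scene' else im[180:285,215:385]
    cv2.imwrite(f'pics/{n}3c.png',cv2.resize(a,None,fx=4.5,fy=4.5)[:,:,::-1])
"
```

```text
time_s: 4.8
position: [0.5014, 0.2909, 0.0123]
tool_rot: [[-0.993, -0.0, 0.118], [-0.118, -0.0, -0.993], [0.0, -1.0, 0.0]]
ft_force: [0.6, -0.4, -0.5]
grip_width: 0.0469
t 4.8 p [0.5014 0.2909 0.0123] f [ 0.6 -0.4 -0.5] w 0.0469 yaw z -83.25 q [ 18.4  38.4  85.4  -0.   56.1 101.7]
```

View pics/scene3c.png

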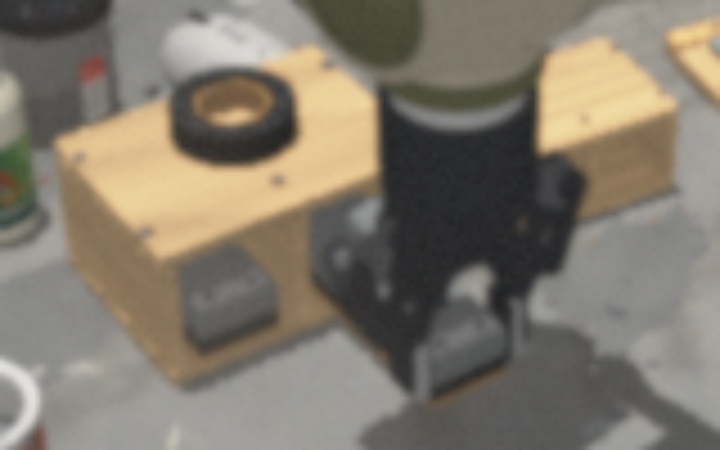

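It follows the gripper cleanly, so I'll continue the draw.

```bash
python3 -m pendant '[[[-0.3,-0.035,0],0,0.2],[[-0.3,-0.035,0],0,0.2],[[-0.3,-0.035,0],0,0.2],[[-0.3,-0.035,0],0,0.2],[[-0.3,-0.035,0],0,0.2],[[-0.3,-0.035,0],0,0.2],[[-0.3,-0.035,0],0,0.2],[[-0.3,-0.035,0],0,0.2],[[-0.3,-0.035,0],0,0.2],[[-0.2,-0.023,0],0,0.2],[[0,0,0],0,0.2],[[0,0,0],0,0.2]]'; python3 -c "
from h import *;st()
for n in('scene','top'):
    im,d=env.get_image(n);cv2.imwrite(f'pics/{n}4.png',im[:,:,::-1])
    a=im[200:320,195:375] if n=='scene' else im[220:360,215:385]
    cv2.imwrite(f'pics/{n}4c.png',cv2.resize(a,None,fx=4.2,fy=4.2)[:,:,::-1])
"
```

```text
time_s: 5.85
position: [0.4153, 0.281, 0.0124]
tool_rot: [[-0.993, 0.0, 0.118], [-0.118, 0.0, -0.993], [-0.0, -1.0, -0.0]]
ft_force: [-0.3, 0.1, -1.6]
grip_width: 0.047
t 5.85 p [0.4153 0.281  0.0124] f [-0.3  0.1 -1.6] w 0.047 yaw z -83.24 q [ 20.5  33.1  98.5  -0.   48.4 103.8]
```

View pics/scene4c.png

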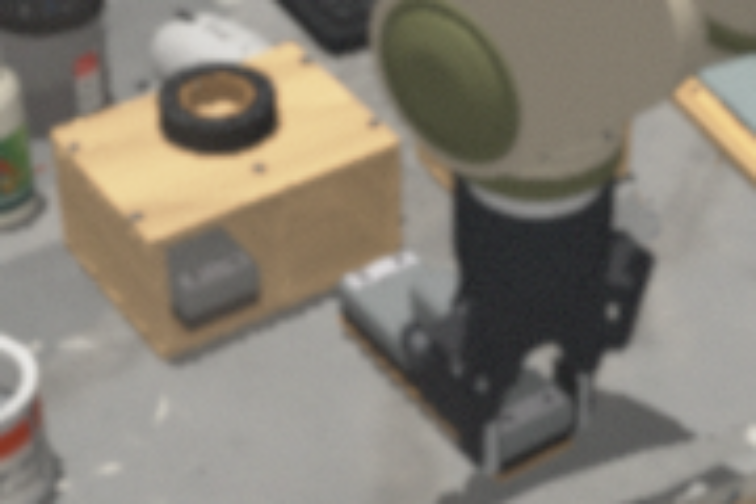

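View pics/top4c.png

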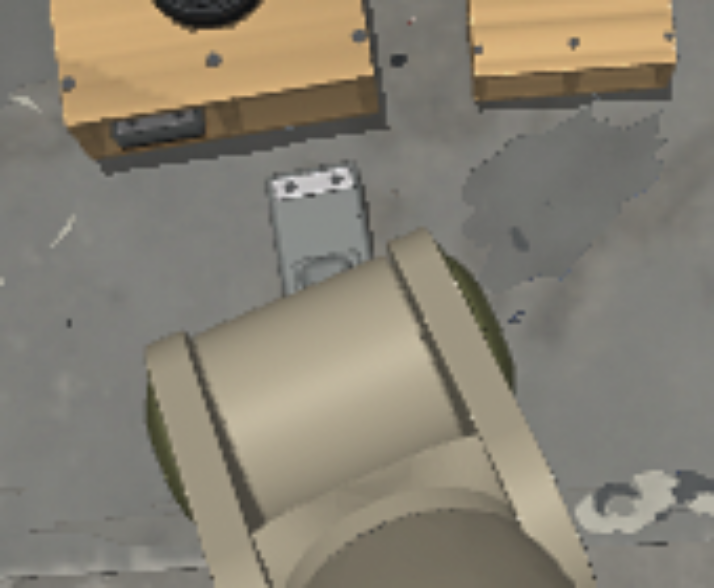

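```bash
python3 -m pendant '[[[0,-0.1,0],0,0.2],[[0,-0.2,0],0,0.2],[[0,-0.4,0],0,0.2],[[0,-0.4,0],0,0.2],[[0,-0.3,0],0,0.2],[[0,-0.2,0],0,0.2],[[0,-0.1,-0.1],0,0.2],[[0,0,-0.1],0,0.2],[[0,0,-0.08],0,0.2],[[0,0,0],0,0.2],[[0,0,0],0,0.2]]'; python3 -c "
from h import *;st()
"
```

```text
time_s: 6.87
position: [0.4153, 0.2302, 0.0038]
tool_rot: [[-0.993, -0.0, 0.118], [-0.118, -0.0, -0.993], [0.0, -1.0, 0.0]]
ft_force: [-0.1, -1.2, -1.7]
grip_width: 0.0465
t 6.87 p [0.4153 0.2302 0.0038] f [-0.1 -1.2 -1.7] w 0.0465 yaw z -83.23 q [ 14.7  32.4 103.1   0.   44.5  97.9]
```

```bash
python3 -m pendant '[[[0,0,-0.04],0,0.2],[[0,0,0],0,0.2],[[0,0,0],0,0.7],[[0,0,0],0,1],[[0,0,0],0,1],[[0,0,0],0,1],[[0,0,0],0,1],[[0,0,0],0,1]]'; python3 -m pendant '[[[0,0,0.3],0,1],[[0,0,0.8],0,1],[[0,0,0.8],0,1],[[-0.5,-0.8,0.8],0,1],[[-0.5,-1,0.8],0,1],[[-0.5,-1,0.5],0,1],[[0,-1,0],0,1],[[0,-1,0],0,1],[[0,0,0],0,1]]';python3 -c "
from h import *;st()
for n in('scene','top'):
    im,d=env.get_image(n);cv2.imwrite(f'pics/{n}5.png',im[:,:,::-1]);np.save(f'pics/{n}5d.npy',d)
    a=im[200:320,195:375] if n=='scene' else im[220:360,215:385]
    cv2.imwrite(f'pics/{n}5c.png',cv2.resize(a,None,fx=4.2,fy=4.2)[:,:,::-1])
"
```

```text
time_s: 7.53
position: [0.4154, 0.23, 0.0028]
tool_rot: [[-0.993, 0.0, 0.118], [-0.118, 0.0, -0.993], [-0.0, -1.0, -0.0]]
ft_force: [0.4, -0.7, -0.6]
grip_width: 0.0852
time_s: 8.28
position: [0.3706, 0.0826, 0.1237]
tool_rot: [[-0.994, 0.002, 0.114], [-0.114, -0.001, -0.994], [-0.002, -1.0, 0.001]]
ft_force: [-0.1, -0.6, -0.2]
grip_width: 0.0853
t 8.28 p [0.3706 0.0826 0.1237] f [-0.1 -0.6 -0.2] w 0.0853 yaw z -83.48 q [-5.400e+00  1.260e+01  1.093e+02 -1.000e-01  5.790e+01  7.810e+01]
```

View pics/scene5c.png

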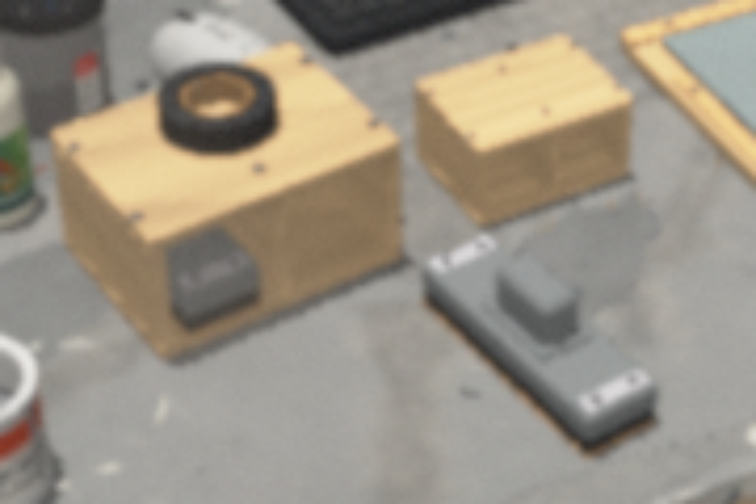

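View pics/top5.png

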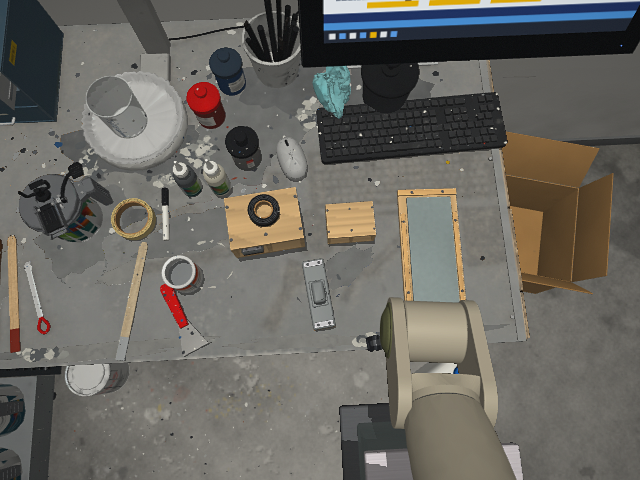

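The block stands sole down on the bench, at about (318,294) in the top view, clear of both racks and the board. Next I'll measure the block and its handle.

```bash
python3 - <<'E'
from h import *
im=cv2.imread('pics/top5.png');d=np.load('pics/top5d.npy');C=cloud('top',d)
for nm,zc,zr,tol in(('body',.0285,.0285,.007),('all',.04,.0285,.022),('handle',.0585,.0585,.008)):
    M=np.zeros((480,640),np.uint8);M[252:340,290:350]=(abs(C[252:340,290:350,2]-zc-.0015)<tol)
    cs,_=cv2.findContours(M,0,cv2.CHAIN_APPROX_NONE);c=max(cs,key=cv2.contourArea)
    P=np.array([ray('top',*p[0],zr)[:2] for p in c])*1000
    r=cv2.minAreaRect(P.astype(np.float32));print(nm,np.round(r[0],1),np.round(r[1],1),round(r[2],2),'z',np.median(C[M>0][:,2]))
E
```

```text
body [478.8 237.9] [149.9  47.9] 7.36 z 0.03053025653817634
all [478.7 237.8] [150.1  47.9] 7.36 z 0.031133878562331956
handle [478.4 237.9] [45.6 25.6] 7.3 z 0.05926643701489932
```

```bash
python3 -m pendant '[[[0.6,0.86,0],0.14,1],[[0.6,0.86,0],0,1],[[0.6,0.86,0],0,1],[[0.6,0.86,0],0,1],[[0.6,0.86,0],0,1],[[0.6,0.86,0],0,1],[[0,0,0],0,1],[[0,0,0],0,1]]'; python3 -c "
from h import *;st()
"
```

```text
time_s: 9.05
position: [0.4779, 0.2428, 0.1223]
tool_rot: [[-0.991, -0.001, 0.133], [-0.133, -0.0, -0.991], [0.001, -1.0, 0.0]]
ft_force: [-0.2, 0.5, -0.6]
grip_width: 0.0857
t 9.05 p [0.4779 0.2428 0.1223] f [-0.2  0.5 -0.6] w 0.0857 yaw z -82.36 q [14.3 26.5 86.3  0.  67.2 96.6]
```

```bash
python3 -m pendant '[[[0.02,-0.16,-0.6],-0.06,1],[[0,0,-0.8],0,1],[[0,0,-0.6],0,1],[[0,0,-0.5],0,1],[[0,0,-0.3],0,1],[[0,0,-0.2],0,1],[[0,0,0],0,1],[[0,0,0],0,1]]'; python3 -c "
from h import *;st()
im,d=env.get_image('scene');cv2.imwrite('pics/s6.png',cv2.resize(im[200:320,195:375],None,fx=4.2,fy=4.2)[:,:,::-1])
"
```

```text
time_s: 9.72
position: [0.479, 0.236, 0.0332]
tool_rot: [[-0.992, 0.0, 0.124], [-0.124, 0.0, -0.992], [-0.0, -1.0, -0.0]]
ft_force: [0.4, -0.4, 0.6]
grip_width: 0.0851
t 9.72 p [0.479  0.236  0.0332] f [ 0.4 -0.4  0.6] w 0.0851 yaw z -82.85 q [13.5 33.4 92.2 -0.  54.4 96.4]
```

View pics/s6.png

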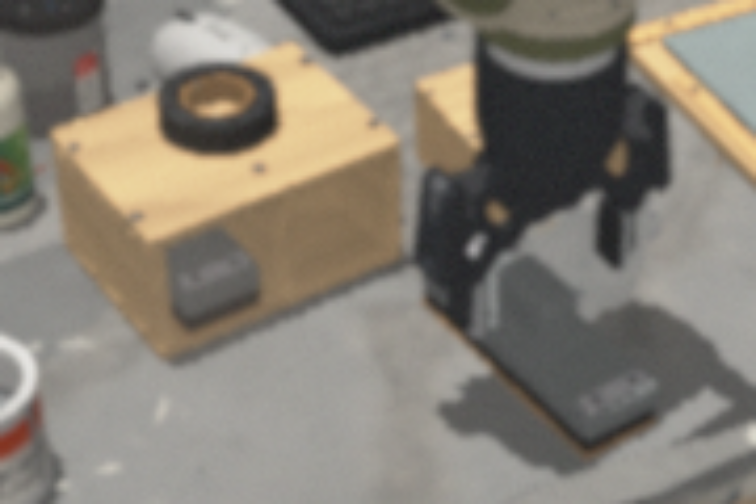

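```bash
python3 -m pendant '[[[0,0.06,-0.04],0.04,1],[[0,0,0],0,1],[[0,0,0],0,0.5],[[0,0,0],0,0.1],[[0,0,0],0,0.1],[[0,0,0],0,0.1],[[0,0,0],0,0.1],[[0,0,0],0,0.1],[[0,0,0],0,0.1],[[0,0,0],0,0.1]]' 80; python3 -c "
from h import *;st()"
```

```text
time_s: 10.6
position: [0.479, 0.2377, 0.0316]
tool_rot: [[-0.992, 0.0, 0.128], [-0.128, 0.0, -0.992], [-0.0, -1.0, 0.0]]
ft_force: [-0.5, -0.1, 1.0]
grip_width: 0.0244
t 10.6 p [0.479  0.2377 0.0316] f [-0.5 -0.1  1. ] w 0.0244 yaw z -82.65 q [13.7 33.6 92.2 -0.  54.3 96.4]
```

```bash
python3 -m pendant '[[[0,0,0.2],0,0.1],[[0,0,0.4],0,0.1],[[0,0,0.5],0,0.1],[[0,0,0.3],0,0.1],[[0,0,0],0,0.1],[[0,0,0],0,0.1]]' && python3 -m pendant '[[[0.04,-0.3,0],-0.1,0.1],[[0.04,-0.6,0],-0.15,0.1],[[0.04,-0.8,0],-0.15,0.1],[[0.04,-0.8,0],-0.15,0.1],[[0.04,-0.8,0],-0.15,0.1],[[0.04,-0.8,0],-0.15,0.1],[[0.04,-0.8,0],-0.15,0.1],[[0.04,-0.8,0],-0.15,0.1],[[0.04,-0.8,0],-0.15,0.1],[[0.04,-0.8,0],-0.15,0.1],[[0.04,-0.8,0],-0.15,0.1],[[0.02,-0.4,0],-0.15,0.1]]' && python3 -m pendant '[[[0,0,0],0,0.1],[[0,0,0],0,0.1],[[0,0,0],0,0.1]]'; python3 -c "
from h import *;st()"
```

```text
time_s: 11.1
position: [0.4789, 0.2378, 0.0736]
tool_rot: [[-0.992, 0.0, 0.128], [-0.128, 0.0, -0.992], [-0.0, -1.0, -0.0]]
ft_force: [0.1, -0.1, -3.2]
grip_width: 0.0246
time_s: 12.1
position: [0.4924, -0.0199, 0.0728]
tool_rot: [[-1.0, -0.001, -0.027], [0.027, -0.0, -1.0], [0.001, -1.0, 0.0]]
ft_force: [0.1, 0.5, -3.0]
grip_width: 0.0247
time_s: 12.35
position: [0.4923, -0.0165, 0.0732]
tool_rot: [[-1.0, -0.001, -0.024], [0.024, 0.001, -1.0], [0.001, -1.0, -0.001]]
ft_force: [-0.4, 0.7, -2.0]
grip_width: 0.0248
t 12.35 p [ 0.4923 -0.0165  0.0732] f [-0.4  0.7 -2. ] w 0.0248 yaw z -91.38 q [-15.7  26.8  96.5   0.   56.7  75.6]
```

```bash
python3 - <<'E'
from h import *
for n in('scene','top'):
    im,d=env.get_image(n);cv2.imwrite(f'pics/{n}7.png',im[:,:,::-1]);np.save(f'pics/{n}7d.npy',d)
    a=im[180:300,330:470] if n=='scene' else im[180:340,375:495]
    cv2.imwrite(f'pics/{n}7c.png',cv2.resize(a,None,fx=4 if n=='scene' else 3.7,fy=4 if n=='scene' else 3.7)[:,:,::-1])
E
```

```text
(no output)
```

View pics/scene7c.png

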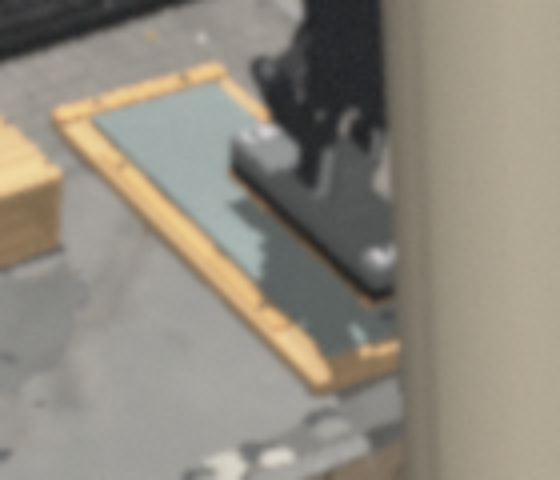

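View pics/top7c.png

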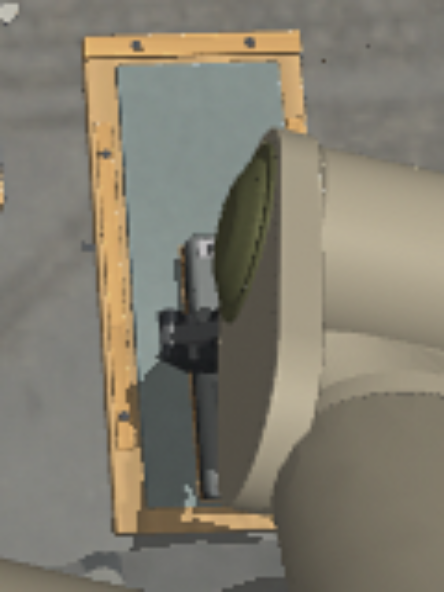

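```bash
python3 - <<'E'
from h import *
for z in(.070,):
    print(ray('top',375+190/3.7,180+236/3.7,z),ray('top',375+201/3.7,180+496/3.7,z))
print(proj('top',[.5679,.0057,.070]),proj('top',[.4179,.0093,.070]))
im=cv2.imread('pics/top7.png');print(im[260,418:436].tolist())
E
```

```text
[0.56646345 0.00390247 0.07      ] [0.41894653 0.01249466 0.07      ]
[425.4390534 243.1650428] [430.92849057 314.48810499]
[[147, 151, 140], [146, 150, 137], [146, 150, 138], [146, 150, 139], [145, 148, 138], [76, 77, 73], [73, 94, 109], [27, 33, 36], [58, 58, 55], [84, 85, 83], [117, 119, 115], [134, 137, 133], [131, 133, 129], [130, 133, 129], [133, 135, 131], [132, 134, 131], [26, 38, 39], [33, 46, 46]]
```

```bash
python3 - <<'E'
from h import *
C=cloud('top',np.load('pics/top7d.npy'))
Q=[]
for v in list(range(244,258))+list(range(285,313)):
    row=C[v,415:450,2]; k=np.where(abs(row-.072)<.006)[0]
    if len(k): p=ray('top',415+k[0]-.5,v,.070); Q.append([p[0],p[1],row[k[0]]])
Q=np.array(Q)*1000
p=np.polyfit(Q[:,0],Q[:,1],1);r=Q[:,1]-np.polyval(p,Q[:,0]);g=abs(r)<2
p=np.polyfit(Q[g,0],Q[g,1],1);print('yaw',np.degrees(np.arctan(p[0])),'y@492',np.polyval(p,492.3),g.sum(),len(Q),np.median(Q[:,2]),np.round(r,1))
E
```

```text
yaw -1.2647875644725812 y@492 8.15413326483098 42 42 68.4163920878078 [-0.8 -0.6 -0.4 -0.3 -0.1  0.1  0.2  0.4  0.6 -1.4  0.9  1.1  1.2 -0.7
 -0.3 -0.1  0.   0.2  0.4  0.5  0.7  0.9 -1.  -0.9 -0.7  1.5 -0.4 -0.2
 -0.1  0.1  0.3 -1.6  0.6  0.7  0.9 -1.   1.2 -0.7 -0.5 -0.3 -0.2 -0. ]
```

```bash
python3 - <<'E'
from h import *
C=cloud('top',np.load('pics/top7d.npy'))
print(np.round(C[248:256,428:433,2]*1000,1));print(np.round(C[295:312:3,431:436,2]*1000,1))
C5=cloud('top',np.load('pics/top5d.npy'));print(np.median(C5[268:276,310:318,2]), np.median(C5[312:320,318:324,2]))
C=cloud('scene',np.load('pics/scene7d.npy'));im=cv2.imread('pics/scene7.png')
f=[]
for i in range(12):
    f.append(env.observe()['ft_force'][2]);env.get_image('top')
print(np.mean(f),np.std(f))
E
```

```text
[[71.5 70.4 71.9 72.  70.2]
 [71.3 72.9 74.2 72.5 74.1]
 [70.4 70.9 72.9 70.8 70.7]
 [75.3 70.4 72.7 74.6 72.6]
 [68.8 69.9 70.  69.2 70.9]
 [69.6 73.6 72.5 72.5 73.5]
 [73.1 72.5 71.7 71.9 70.3]
 [71.2 69.1 71.4 71.4 70.8]]
[[ 68.   74.1  73.3 345.5 349.1]
 [ 70.6  70.7  70.9 347.9 356.8]
 [ 73.1  75.3  70.6 351.6 360.4]
 [ 71.1  69.4  73.7 356.5 363.5]
 [ 69.1  69.6  69.9 358.  367.4]
 [ 68.9  70.5  69.7 364.  369.5]]
0.030945017517992696 0.030538616166005696
-2.2992157195222878 0.3911476109150929
```

```bash
python3 -m pendant '[[[0,-0.04,-0.2],0,0.1],[[0,0,-0.25],0,0.1],[[0,0,-0.15],0,0.1],[[0,0,-0.06],0,0.1],[[0,0,0],0,0.1],[[0,0,0],0,0.1]]'; cat >> h.py <<'E'
def avg(k=8):
    f=[];p=[]
    for i in range(k):
        s=env.observe();f.append(s['ft_force']);p.append(s['position']);env.get_image('top')
    print('avg f',np.round(np.mean(f,0),2),'p',np.round(np.mean(p,0)*1000,2));st()
E
python3 -c "
from h import *;avg()"
```

```text
time_s: 13.55
position: [0.4927, -0.0184, 0.0535]
tool_rot: [[-1.0, -0.0, -0.024], [0.024, 0.0, -1.0], [0.0, -1.0, -0.0]]
ft_force: [-0.0, -1.0, -2.4]
grip_width: 0.025
avg f [-0.03 -0.05 -2.3 ] p [492.81 -18.45  53.84]
t 13.95 p [ 0.4928 -0.0185  0.0539] f [-0.3 -0.2 -1.4] w 0.0243 yaw z -91.4 q [-15.9  28.6  97.7  -0.   53.7  75.5]
```

```bash
python3 -m pendant '[[[0,0,-0.07],0,0.1],[[0,0,-0.07],0,0.1],[[0,0,-0.05],0,0.1],[[0,0,0],0,0.1],[[0,0,0],0,0.1]]'; 
python3 -c "
from h import *;avg()"
```

```text
time_s: 14.37
position: [0.4929, -0.0185, 0.0482]
tool_rot: [[-1.0, 0.001, -0.024], [0.024, -0.0, -1.0], [-0.001, -1.0, 0.0]]
ft_force: [-0.6, 0.7, 2.8]
grip_width: 0.0247
avg f [0.14 0.56 2.95] p [492.91 -18.47  48.21]
t 14.77 p [ 0.4929 -0.0185  0.0481] f [1.6 1.2 1.7] w 0.0244 yaw z -91.4 q [-15.9  29.1  98.    0.   52.9  75.5]
```

```bash
python3 -m pendant '[[[0,0,-0.04],0,0.1],[[0,0,0],0,0.1],[[0,0,0],0,0.1],[[0,0,0],0,0.1]]'; 
python3 -c "
from h import *;avg()"
```

```text
time_s: 15.1
position: [0.4929, -0.0185, 0.0469]
tool_rot: [[-1.0, 0.0, -0.024], [0.024, -0.0, -1.0], [-0.0, -1.0, 0.0]]
ft_force: [0.5, 0.5, 3.9]
grip_width: 0.0246
avg f [1.14 0.83 4.64] p [492.88 -18.47  46.91]
t 15.5 p [ 0.4929 -0.0185  0.0469] f [1.7 1.8 4.9] w 0.0249 yaw z -91.4 q [-15.9  29.2  98.1   0.   52.7  75.5]
```

```bash
python3 -m pendant '[[[0.06,-0.0015,0],0,0.1],[[0.12,-0.003,0],0,0.1],[[0.16,-0.004,0],0,0.1],[[0.16,-0.004,0],0,0.1],[[0.16,-0.004,0],0,0.1],[[0.16,-0.004,0],0,0.1]]'; 
python3 -c "
from h import *;st()"
```

```text
time_s: 16.0
position: [0.5159, -0.0187, 0.0463]
tool_rot: [[-1.0, -0.004, -0.024], [0.024, 0.001, -1.0], [0.004, -1.0, -0.001]]
ft_force: [-4.8, 1.0, 6.5]
grip_width: 0.0249
t 16.0 p [ 0.5159 -0.0187  0.0463] f [-4.8  1.   6.5] w 0.0249 yaw z -91.39 q [-15.2  31.   94.2  -0.   55.   76.2]
```

```bash
python3 -m pendant '[[[0.16,-0.004,0.01],0,0.1],[[0.16,-0.004,0],0,0.1],[[0.16,-0.004,0],0,0.1],[[0.16,-0.004,0],0,0.1],[[0.16,-0.004,0],0,0.1],[[0.16,-0.004,0],0,0.1]]'; 
python3 -c "
from h import *;st()"
```

```text
time_s: 16.5
position: [0.5447, -0.0195, 0.0466]
tool_rot: [[-1.0, -0.004, -0.024], [0.024, 0.001, -1.0], [0.004, -1.0, -0.001]]
ft_force: [-4.7, 1.6, 5.4]
grip_width: 0.0249
t 16.5 p [ 0.5447 -0.0195  0.0466] f [-4.7  1.6  5.4] w 0.0249 yaw z -91.4 q [-14.5  33.1  89.5  -0.   57.6  76.9]
```

```bash
python3 -m pendant '[[[0.16,-0.004,0.005],0,0.1],[[0.16,-0.004,0],0,0.1],[[0.16,-0.004,0],0,0.1],[[0.16,-0.004,0],0,0.1],[[0.16,-0.004,0],0,0.1],[[0.16,-0.004,0],0,0.1]]'; 
python3 -c "
from h import *;st()"
```

```text
time_s: 17.0
position: [0.5736, -0.0202, 0.0467]
tool_rot: [[-1.0, -0.004, -0.024], [0.024, 0.001, -1.0], [0.004, -1.0, -0.001]]
ft_force: [-4.5, 0.8, 5.3]
grip_width: 0.0247
t 17.0 p [ 0.5736 -0.0202  0.0467] f [-4.5  0.8  5.3] w 0.0247 yaw z -91.4 q [-13.8  35.3  84.6  -0.   60.3  77.6]
```

```bash
python3 -m pendant '[[[0.16,-0.004,0.003],0,0.1],[[0.16,-0.004,0],0,0.1],[[0.16,-0.004,0],0,0.1],[[0.16,-0.004,0],0,0.1],[[0.16,-0.004,0],0,0.1],[[0.16,-0.004,0],0,0.1]]'; 
python3 -c "
from h import *;st()
for n in('scene','top'):
    im,d=env.get_image(n);cv2.imwrite(f'pics/{n}8.png',im[:,:,::-1]);np.save(f'pics/{n}8d.npy',d)
    a=im[180:300,330:470] if n=='scene' else im[180:340,375:495]
    cv2.imwrite(f'pics/{n}8c.png',cv2.resize(a,None,fx=5 if n=='scene' else 3.7,fy=5 if n=='scene' else 3.7)[:,:,::-1])
"
```

```text
time_s: 17.5
position: [0.6025, -0.021, 0.0468]
tool_rot: [[-1.0, -0.004, -0.024], [0.024, 0.001, -1.0], [0.004, -1.0, -0.0]]
ft_force: [-4.9, 1.9, 4.9]
grip_width: 0.0243
t 17.5 p [ 0.6025 -0.021   0.0468] f [-4.9  1.9  4.9] w 0.0243 yaw z -91.4 q [-13.2  37.5  79.6  -0.   63.1  78.2]
```

View pics/scene8c.png

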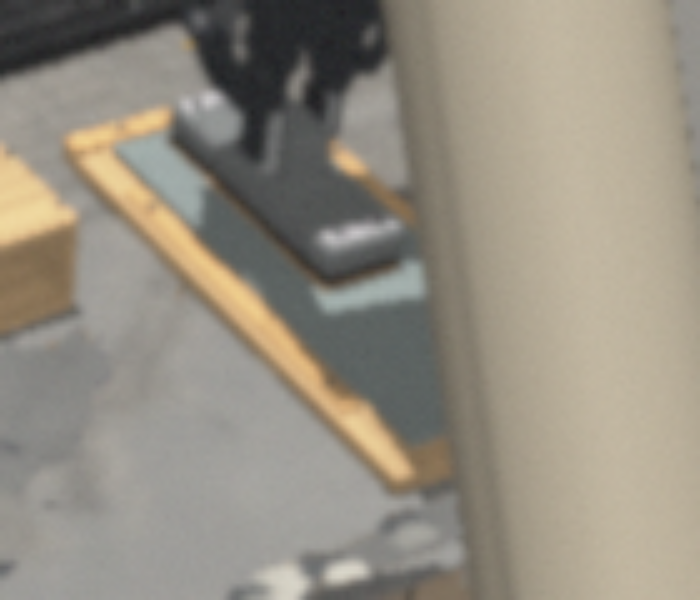

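View pics/top8c.png

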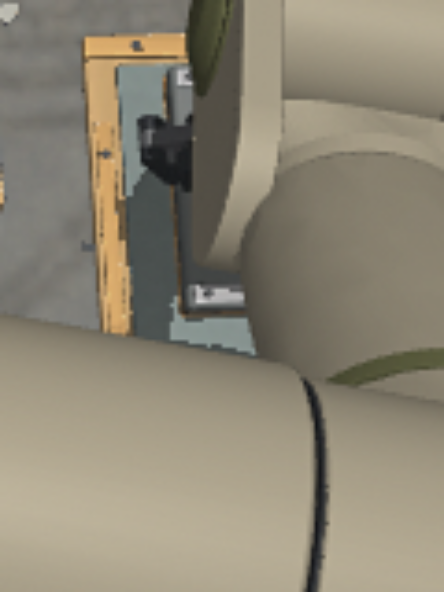

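```bash
python3 - <<'E'
from h import *
a=cv2.imread('pics/top0.png');b=cv2.imread('pics/top8.png')
for v in range(187,204):print(v,np.round(a[v,409:416].mean(0)),np.round(b[v,409:416].mean(0)))
for v in(198,196.5,195,189):print(v,ray('top',412,v,.018))
E
```

```text
187 [115. 120. 122.] [113. 118. 121.]
188 [112. 117. 117.] [111. 115. 115.]
189 [111. 140. 162.] [109. 138. 159.]
190 [104. 166. 213.] [102. 163. 210.]
191 [102. 143. 175.] [101. 141. 173.]
192 [102. 137. 164.] [100. 135. 162.]
193 [ 94. 141. 175.] [ 93. 138. 174.]
194 [117. 187. 234.] [116. 185. 232.]
195 [50. 71. 87.] [49. 70. 86.]
196 [114. 166. 203.] [113. 163. 200.]
197 [119. 144. 156.] [117. 142. 154.]
198 [144. 146. 131.] [142. 144. 129.]
199 [141. 145. 133.] [139. 143. 131.]
200 [141. 144. 133.] [139. 143. 131.]
201 [141. 145. 134.] [139. 143. 131.]
202 [141. 145. 134.] [139. 144. 132.]
203 [142. 146. 134.] [140. 143. 132.]
198 [0.68622525 0.01386642 0.018     ]
196.5 [0.68979634 0.01353442 0.018     ]
195 [0.69337269 0.01320195 0.018     ]
189 [0.70773081 0.01186712 0.018     ]
```

```bash
python3 -m pendant '[[[0.15,-0.0035,0],0,0.1],[[0.12,-0.003,0],0,0.1],[[0.06,-0.0015,0],0,0.1],[[0.03,-0.001,0],0,0.1],[[0,0,0],0,0.1]]'; 
python3 -c "
from h import *;st()
im,d=env.get_image('scene');cv2.imwrite('pics/s9.png',cv2.resize(im[180:260,330:430],None,fx=7,fy=7)[:,:,::-1])
im,d=env.get_image('top');cv2.imwrite('pics/t9.png',cv2.resize(im[180:280,385:475],None,fx=5.8,fy=5.8)[:,:,::-1]);np.save('pics/t9d.npy',d);cv2.imwrite('pics/t9full.png',im[:,:,::-1])
"
```

```text
time_s: 18.02
position: [0.6144, -0.0215, 0.0472]
tool_rot: [[-1.0, -0.001, -0.024], [0.024, 0.0, -1.0], [0.001, -1.0, -0.0]]
ft_force: [-2.9, 0.7, 5.0]
grip_width: 0.0247
t 18.02 p [ 0.6144 -0.0215  0.0472] f [-2.9  0.7  5. ] w 0.0247 yaw z -91.4 q [-13.   38.4  77.6  -0.   64.   78.4]
```

View pics/t9.png

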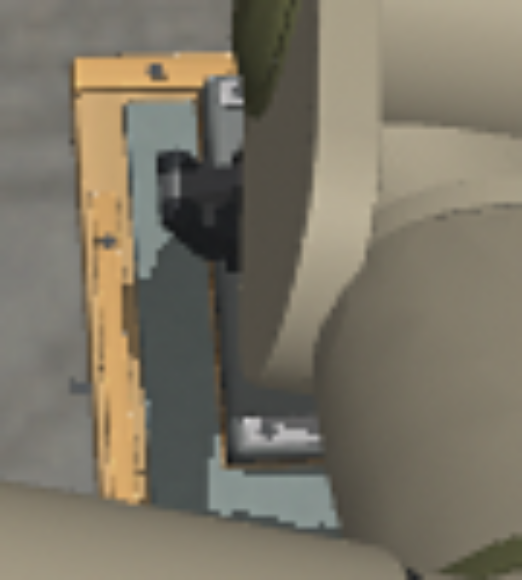

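View pics/s9.png

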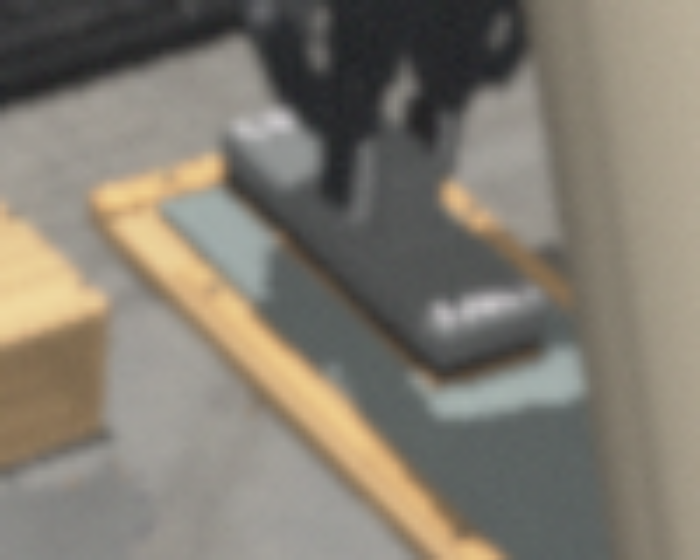

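```bash
python3 - <<'E'
from h import *
u=385+225/5.8
for v in (76,80):print('front top',ray('top',u,180+v/5.8-.5,.0425))
for v in (460,466):print('rear bottom',ray('top',385+240/5.8,180+v/5.8-.5,.020))
a=cv2.imread('pics/top0.png');b=cv2.imread('pics/t9full.png')
for v in range(194,200):print(v,a[v,409:416].mean(0).round(),b[v,409:416].mean(0).round())
E
```

```text
front top [ 0.68956357 -0.00839916  0.0425    ]
front top [ 0.68795252 -0.00824045  0.0425    ]
rear bottom [ 0.54376559 -0.0043584   0.02      ]
rear bottom [ 0.54145059 -0.00412754  0.02      ]
194 [117. 187. 234.] [116. 184. 232.]
195 [50. 71. 87.] [49. 70. 85.]
196 [114. 166. 203.] [113. 163. 199.]
197 [119. 144. 156.] [117. 141. 153.]
198 [144. 146. 131.] [142. 143. 129.]
199 [141. 145. 133.] [139. 143. 131.]
```

```bash
python3 -m pendant '[[[0,0,0.15],0,0.1],[[0,0,0.3],0,0.1],[[0,0,0.5],0,0.1],[[0,0,0.5],0,0.1],[[0,0,0.3],0,0.1],[[0,0,0],0,0.1]]' && python3 -m pendant '[[[-0.3,0.3,0],0,0.1],[[-0.45,0.5,0],0,0.1],[[-0.45,0.6,0],0,0.1],[[-0.45,0.6,0],0,0.1],[[-0.45,0.6,0],0,0.1],[[-0.45,0.6,0],0,0.1],[[-0.45,0.6,0],0,0.1],[[-0.45,0.6,0],0,0.1],[[-0.45,0.6,0],0,0.1],[[-0.35,0.6,0],0,0.1],[[-0.2,0.5,0],0,0.1],[[0,0.3,0],0,0.1]]' && python3 -m pendant '[[[0,0,0],0,0.1],[[0,0,0],0,0.1],[[0,0,0],0,0.1]]'; python3 -c "
from h import *;st()
im,d=env.get_image('scene');cv2.imwrite('pics/s10.png',im[:,:,::-1])
im,d=env.get_image('top');cv2.imwrite('pics/t10.png',im[:,:,::-1])"
```

```text
time_s: 18.62
position: [0.6155, -0.0217, 0.1021]
tool_rot: [[-1.0, 0.004, -0.024], [0.024, -0.001, -1.0], [-0.004, -1.0, 0.001]]
ft_force: [0.6, -0.2, -2.1]
grip_width: 0.0244
time_s: 19.62
position: [0.4795, 0.1718, 0.0994]
tool_rot: [[-1.0, -0.002, -0.023], [0.023, 0.0, -1.0], [0.002, -1.0, -0.0]]
ft_force: [0.1, -0.6, -2.5]
grip_width: 0.0249
time_s: 19.87
position: [0.4815, 0.1698, 0.0996]
tool_rot: [[-1.0, -0.0, -0.025], [0.025, -0.0, -1.0], [0.0, -1.0, 0.0]]
ft_force: [0.0, -0.0, -2.4]
grip_width: 0.0248
t 19.87 p [0.4815 0.1698 0.0996] f [ 0.  -0.  -2.4] w 0.0248 yaw z -91.43 q [ 6.1 26.  92.  -0.  62.  97.6]
```

View pics/s10.png

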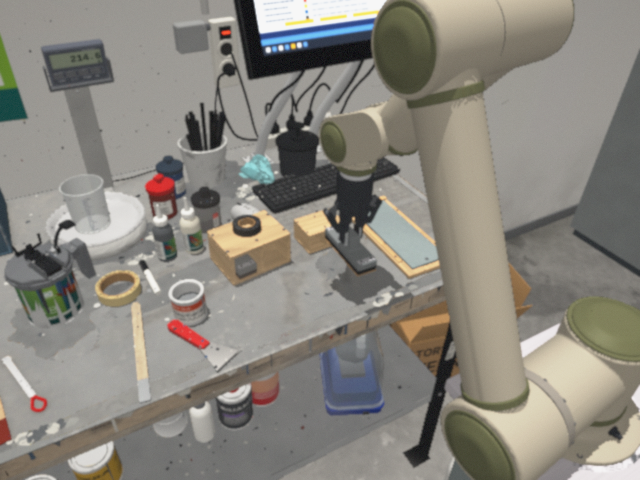

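View pics/t10.png

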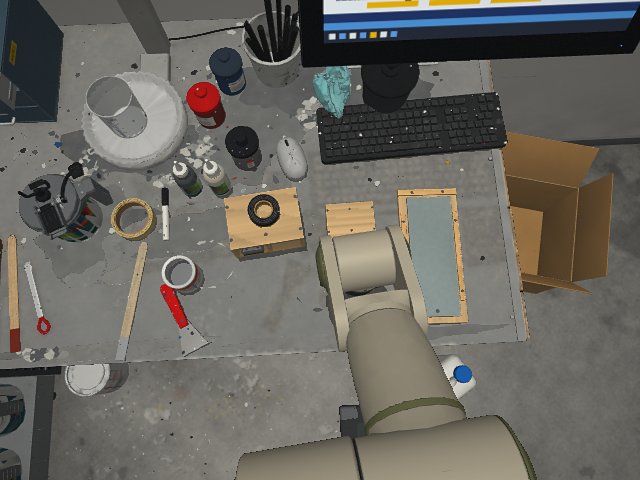

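```bash
python3 -m pendant '[[[0,0,-0.4],0,0.1],[[0,0,-0.6],0,0.1],[[0,0,-0.5],0,0.1],[[0,0,-0.4],0,0.1],[[0,0,-0.2],0,0.1],[[0,0,-0.1],0,0.1],[[0,0,-0.04],0,0.1],[[0,0,0],0,0.1],[[0,0,0],0,0.1]]'; python3 -c "
from h import *;st()"
```

```text
time_s: 20.72
position: [0.4814, 0.1704, 0.0333]
tool_rot: [[-1.0, 0.001, -0.025], [0.025, 0.0, -1.0], [-0.001, -1.0, -0.0]]
ft_force: [-1.0, 0.1, -1.5]
grip_width: 0.0244
t 20.72 p [0.4814 0.1704 0.0333] f [-1.   0.1 -1.5] w 0.0244 yaw z -91.41 q [ 6.2 31.7 96.  -0.  52.2 97.6]
```

```bash
python3 -m pendant '[[[0,0,-0.04],0,0.1],[[0,0,0],0,0.1],[[0,0,0],0,0.4],[[0,0,0],0,0.8],[[0,0,0],0,1],[[0,0,0],0,1],[[0,0,0],0,1],[[0,0,0],0,1],[[0,0,0],0,1]]' && python3 -m pendant '[[[0,0,0.3],0,1],[[0,0,0.6],0,1],[[0,0,0.8],0,1],[[0,0,0.8],0,1],[[0,0,0.8],0,1],[[0,0,0.8],0,1],[[-0.6,-0.8,0.4],0,1],[[-0.6,-1,0.2],0,1],[[-0.4,-1,0],0,1],[[0,-1,0],0,1],[[0,-1,0],0,1],[[0,-0.8,0],0,1]]' && python3 -m pendant '[[[0,-1,0],0,1],[[0,-1,0],0,1],[[0,-0.5,0],0,1],[[0,0,0],0,1],[[0,0,0],0,1]]'; python3 -c "
from h import *;st()
im,d=env.get_image('scene');cv2.imwrite('pics/s11.png',im[:,:,::-1])
im,d=env.get_image('top');cv2.imwrite('pics/t11.png',im[:,:,::-1]);np.save('pics/t11d.npy',d)
C=cloud('top',d);M=np.zeros((480,640),np.uint8);M[245:345,320:385]=(abs(C[245:345,320:385,2]-.0305)<.007)
cs,_=cv2.findContours(M,0,cv2.CHAIN_APPROX_NONE);c=max(cs,key=cv2.contourArea)
r=cv2.minAreaRect(np.array([ray('top',*p[0],.0285)[:2] for p in c],np.float32)*1000);print(r,np.median(C[M>0][:,2]))"
```

```text
time_s: 21.47
position: [0.481, 0.1705, 0.0315]
tool_rot: [[-1.0, 0.0, -0.024], [0.024, 0.0, -1.0], [-0.0, -1.0, -0.0]]
ft_force: [-0.1, 0.2, -0.9]
grip_width: 0.0853
time_s: 22.47
position: [0.4327, 0.0008, 0.1734]
tool_rot: [[-1.0, 0.001, -0.025], [0.025, -0.001, -1.0], [-0.001, -1.0, 0.001]]
ft_force: [0.0, 0.4, -0.4]
grip_width: 0.0852
time_s: 22.88
position: [0.4329, -0.0727, 0.1729]
tool_rot: [[-1.0, 0.0, -0.026], [0.026, 0.0, -1.0], [-0.0, -1.0, -0.0]]
ft_force: [-0.9, 0.6, -0.2]
grip_width: 0.0853
t 22.88 p [ 0.4329 -0.0727  0.1729] f [-0.9  0.6 -0.2] w 0.0853 yaw z -91.5 q [-25.1  14.1  96.6   0.   69.2  66.4]
((481.8700866699219, 170.23094177246094), (48.003849029541016, 149.25680541992188), 88.55977630615234) 0.030510138255604072
```

View pics/s11.png

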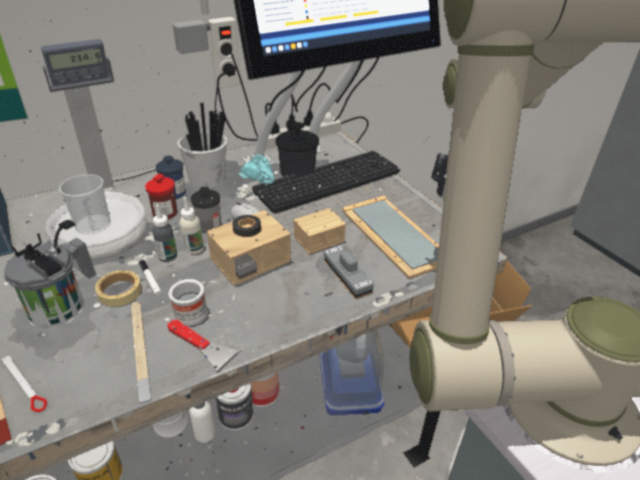

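View pics/t11.png

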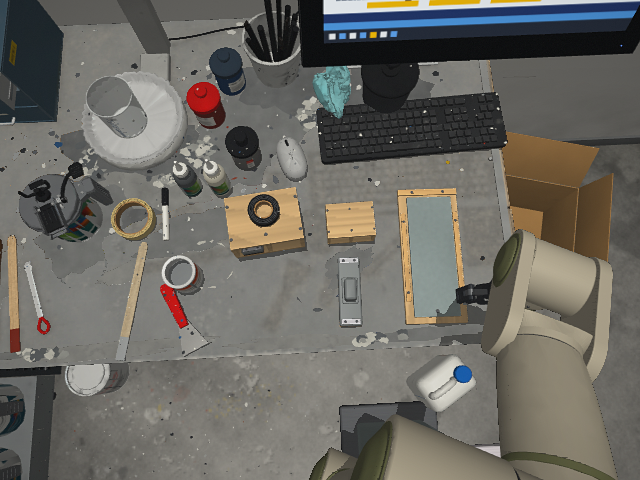

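The block stands sole down at (348,291) in the top view, clear of rack and board. The panel lies in place at (433,256), and the tape, tin, scraper and short block look unchanged. Handing in.

```bash
python3 -c "
from rig import env
print(env.close_job())"
```

```text
the job is handed in; nothing more can be done
None
```

The panel has been sanded in one stroke, and I handed the job in at about 23 s of the 67 s allowed. No verdict came back.

- **Drawing out:** I drew the long block from the right-hand bay of the larger rack by its tail. I stood it on the bench, let go and took it again by the handle.
- **Stroke:** One straight pass of about 122 mm along the panel's middle, heading −1.4°. The pad force, worked out from the wrist readings, was about 7 to 9 N. It was highest early in the stroke, at about 8.8 N in a single noisy reading, well short of squeezed flat (13.5 N).
- **End of stroke:** The block's front came to x ≈ 689 mm and the panel's stop end is at about 687.5 mm. I held still for about 0.05 to 0.1 s in mid-stroke to take pictures, with the sole kept pressed down.
- **Setting down:** The block stands sole down at about (0.482, 0.170) m, let go and clear of rack and board.

**Last checks:** The pictures showed the panel not moved, not even up to the stop, and the short block, tape, tin and scraper where they were. Camera and arm readings agreed to about 1 mm. The one disagreement was the depth picture, which read about 2 mm too high on known surfaces, so I set the pressing height by force and given sizes instead.

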